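# Set the lemon slicer four clicks from its stop and feed it

### The arm

A 6-joint arm with a two-finger parallel gripper is mounted at the origin on a cart in front of the work surface, level with it; the furniture and walls round the work are solid. World frame = base frame: x ahead of the robot, y to its left, z up, the work surface at z = 0. Lengths are in m, angles in degrees, forces in N, time in s.
With the tool pointing down it reaches from about 0.375 to 0.9 m from the base axis. Payload 3.1 kg.
Tool frame: the origin (TCP) lies at the very end of the fingers, on their centre line; the grasp point (between the pads) lies 19 mm behind it; z points along the fingers, y is the line along which they close (so a half turn about z gives the same grasp; the last joint's range is limited). The gripper opens to 87 mm and grips with 3 to 60 N. Pads are 19 mm wide; open, the fingers measure 117 mm over their backs; the gripper's body (75 mm by 190 mm) begins 51 mm behind the grasp point.
Start: joints at [-10.227, 30.224, 82.088, -0, 67.689, -10.227], TCP at [0.625, 0, 0.189] pointing down, gripper open.
Joint ranges: [-176.69, 176.69], [-43.24, 126.21], [12.49, 139.97], [-82, 262], [0, 151.66], [-163.58, 163.58]. Speed limits (degrees/s): [159.86, 159.86, 180, 180, 180, 180].

### API

Orientations are given as a 3x3 rotation matrix whose columns are the frame's x, y, z axes.
In Python, from rig import bot, imaging gives the robot as it stands.
- The arm moves only by the tool drive_tool, never from a script. Its argument "deltas" is text: rows parted by semicolons, each of 5 numbers parted by spaces: the finger opening in mm, from 0 to 87, then the shift along the world's x, y, z in mm, then the turn about the world's z in rad. In form: jaw dx dy dz twist; .... A call has 1 to 12 rows; each row is the pose to reach, as a shift and turn from the pose commanded when the call began; what a row does not reach only later rows make up. A row lasts 1/10 s, in which the tool goes at most 50 mm and 8.59 degrees, less where a joint would pass 70% of its speed; a pose out of reach is approached as far as the arm can. A call with a gripper value outside its range is refused whole. The fingers move at their own pace and stop on an object; the grip force is fixed at half the most. Time passes only in rows, so rows that repeat a pose let the fingers close. It gives the time, the measured TCP pose, the force, the opening and the grip force at its end, in the units of the state.
- bot.read_state(): the state, without advancing time (a new reading comes with each control period).
- imaging.capture(name): name is "scene" or "side" or "wrist"; returns the picture (480x640x3 uint8, red, green, blue); there is no depth.
- imaging.camera_model(name): a dict with "fx", "fy", "cx", "cy" (pixels), "dist" ([k1, k2, p1, p2, k3] as OpenCV has them; the pictures are not rectified), "T" (4x4, takes a point from camera to world coordinates). Camera axes: x right, y down, z forward; pixel columns grow to the right and rows downward; lengths in m; the calibration is good to about 2 mm. A picture is of the moment at which its call begins: read the wrist's pose just before it. camera_model takes no time and is no camera call; for the wrist camera it gives the pose at the moment of the call.
- bot.hand_in(): hands the job in; it is judged then, once.
The state is a dict: "time_s": time; "joint_positions": joint angles; "qvel": joint speeds; "tau": joint torques, N m; "position": TCP position; "tcp_rot": TCP orientation; "force": force on the tool from outside, world axes, zero at the start; "moment": the same for the moment, N m; "opening": opening from 0.0 (shut) to 1.0 (fully open); "grasp_force": force on a finger pad.
Only numpy, scipy, OpenCV 4.12 (cv2) and the standard library are available. Lean on these libraries where they do the work, as an engineer would, in place of code of your own. Each camera call takes 0.05 s, during which the arm holds its last target. There are 200 camera calls.

### The job

Set the slicer's thickness: turn the selector lever on top all the way back to its stop at the bar mark, then forward exactly four clicks. Then push the lemon that lies in the feed trough through the spring flap so that it drops into the machine, and let the flap fall shut behind it, leaving the selector at the fourth click. Do not push about the cutter ring and the jar that stand beside the trough.

Things in the scene. Friction and masses are not known exactly. Their poses are not given: they have to be found in the camera images.
- slicer: Fixed bench slicer: steel housing, grey deck, clear window to the robot, feed trough. Origin on the table, 8 mm beyond the flap. x away from the robot, y (at yaw 0 to the left) along the trough into the machine, z up; yaw within 0.25 rad. Housing x -88..88, y -15..203 mm, top z 210. Motor block behind: x to 150, z to 170. Inside, the floor slopes down to the left; fallen in, the lemon's middle lies near z 50 mm.
- selector (a joint): Selector angle, rad: 0 at the stop at the bar mark (lever along slicer +y, left), growing clockwise seen from above, over the far side, to 3.142 at the other stop (right). Detents every 0.524 (30 deg); growing dots mark clicks 1 to 6; the fourth click is 2.094. Pushed past midway between clicks it snaps on to the next. A click takes about 0.17 N m (some 3 N at 55 mm).
- selector_axis (a point): Point on the selector's vertical axis at half the lever's height, 243 mm above the table, at x 0, y 115 mm in the slicer's frame.
- selector_tip (a point): Outer end of the black selector lever, 75 mm from the axis, at half its height. The lever is a bar 13 mm wide and 20 mm high (z 233 to 253 mm over the table) on a 48 mm hub. The plinth below it, 82 mm across, rises to z 226 mm; beyond that the deck is at z 210 mm. Either side can be pushed from above with shut fingers.
- trough_edge (a point): Middle of the trough floor's inner edge (slicer frame x 0, y -50, z 125 mm). Between it and the flap is a gap 42 mm long: too short for the lemon until the flap gives way. The trough runs 200 mm from the edge along slicer -y, level, 74 mm wide inside, walls 38 mm high, outer end open. Pushed until its middle is past this edge, the lemon tips down past the flap into the machine.
- flap (a joint): Angle, rad, of the aluminium flap that hangs in the housing wall from a hinge 74 mm above the trough floor, 42 mm beyond the trough edge: 0 shut, growing as it swings into the machine, to 1.5. A light spring shuts it; about 1 N opens it.
- lemon_center (a point): Middle of the lemon in the trough, long axis roughly along the trough: 91 mm long, 57 mm thick, about 0.11 kg. Starts with its middle 75 to 115 mm before the trough edge, 28 mm above the trough floor; slides along when pushed from behind.
- ring_cutter: Thin steel cutter ring, 63 mm across, 37 mm high, loose on the table on the robot's side of the trough. Origin: centre of its underside. Leave it in place.
- honey_jar: Honey jar, 68 mm across, 112 mm high, loose on the table on the far side of the trough. Origin: centre of its underside. Leave it in place.
There are look-alikes about, which are no part of the job. What is shaped like the part that bears lemon_center but turquoise is not meant.

How it is judged:
By the outcome, as a careful person would: the job done as asked, in the order asked, and still so for the second after the job is handed in, with the robot touching nothing.
It also fails if it takes over 67 s, if anything falls off the work surface, if the arm or the gripper's body presses on something with over 40 N, if the wrist force passes 120 N, or if a joint passes its speed limit or range.

## Working session

There is one attempt and no reset: what is moved stays moved. The work goes in short steps, Python scripts to look and compute and a tool call to move; the robot and the scene stay as the last step left them, time stands still between calls to the robot, and variables do not carry over. Pictures are saved under pics/ and viewed, at most 10 in all, crops included, and the job is handed in when it is done.

Besides the shell and the picture viewer there is one more tool, called after "Call:" as name(argument=value, ...) on one line, values as JSON. drive_tool: Moves the arm, as the interface text tells. Its arguments: {"type":"object","properties":{"deltas":{"type":"string"}},"required":["deltas"]}

```bash
mkdir -p pics; python3 - <<'E'
from rig import bot, imaging
import cv2
for n in ["scene","side"]:
    cv2.imwrite(f"pics/{n}0.png", imaging.capture(n)[:,:,::-1])
    print(imaging.camera_model(n))
print(bot.read_state())
E
```

```text
{'fx': 601.3095116786063, 'fy': 601.3095116786063, 'cx': 309.24752485945356, 'cy': 246.66115866959706, 'dist': array([-0.1533382,  0.       ,  0.       ,  0.       ,  0.       ]), 'T': array([[ 0.78880432, -0.29611223,  0.53861423, -0.1645762 ],
       [-0.61456737, -0.39384199,  0.68351696, -0.87814833],
       [ 0.00973117, -0.87017587, -0.49264517,  0.83299827],
       [ 0.        ,  0.        ,  0.        ,  1.        ]])}
{'fx': 509.6378867204337, 'fy': 509.6378867204337, 'cx': 317.38606885719605, 'cy': 242.8869438886536, 'dist': array([0.01205207, 0.        , 0.        , 0.        , 0.        ]), 'T': array([[ 0.98353225, -0.08791016,  0.15791172,  0.36894574],
       [-0.18057759, -0.51418079,  0.83845683, -0.93053202],
       [ 0.0074863 , -0.85316465, -0.52158799,  0.74026702],
       [ 0.        ,  0.        ,  0.        ,  1.        ]])}
{'time_s': 0.1, 'joint_positions': array([-1.02300083e+01,  3.02739230e+01,  8.21506172e+01,  7.06367464e-04,
        6.76904051e+01, -1.02284673e+01]), 'qvel': array([ 0.01144009, -0.08135522, -0.2061084 , -0.01043881,  0.105695  ,
       -0.05122097]), 'tau': array([-3.02360622e-04, -4.40987206e+01, -1.77151054e+01,  6.34850166e-02,
        5.34114777e-02, -3.85449334e-05]), 'position': array([6.24255250e-01, 1.38215989e-04, 1.88257802e-01]), 'tcp_rot': array([[ 3.19499729e-05,  9.99998055e-01, -1.97225356e-03],
       [ 9.99999932e-01, -3.12251873e-05,  3.67520777e-04],
       [ 3.67458478e-04, -1.97226517e-03, -9.99997988e-01]]), 'force': array([-0.03214434, -0.15905834, -0.20218036]), 'moment': array([ 0.00921405, -0.00242518,  0.01285476]), 'grasp_force': 0.0, 'opening': 1.0010718619576602}
```

View pics/scene0.png

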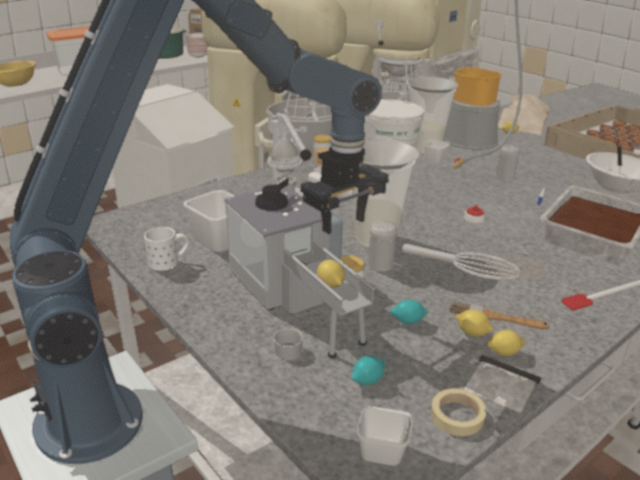

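View pics/side0.png

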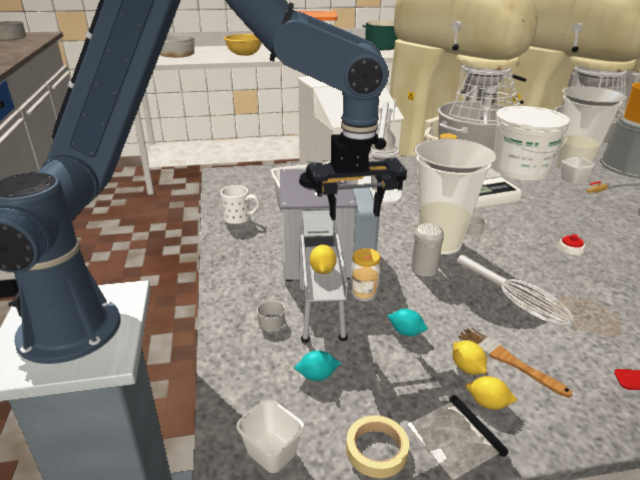

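The lemon in the trough is at scene (331,272) and side (322,258). There are two loose yellow lemons on the table, at scene (474,322) and (507,343), and two turquoise look-alikes, at scene (408,311) and (367,371). Only the first lies in the trough, so it's the one meant. I'll enlarge to confirm it and to measure the slicer.

```bash
python3 - <<'E'
import cv2
a=cv2.imread("pics/scene0.png")[165:365,215:395]; b=cv2.imread("pics/side0.png")[155:345,255:415]
cv2.imwrite("pics/sc_crop.png",cv2.resize(a,None,fx=3,fy=3,interpolation=cv2.INTER_CUBIC))
cv2.imwrite("pics/si_crop.png",cv2.resize(b,None,fx=3,fy=3,interpolation=cv2.INTER_CUBIC))
E
```

```text
(no output)
```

View pics/sc_crop.png

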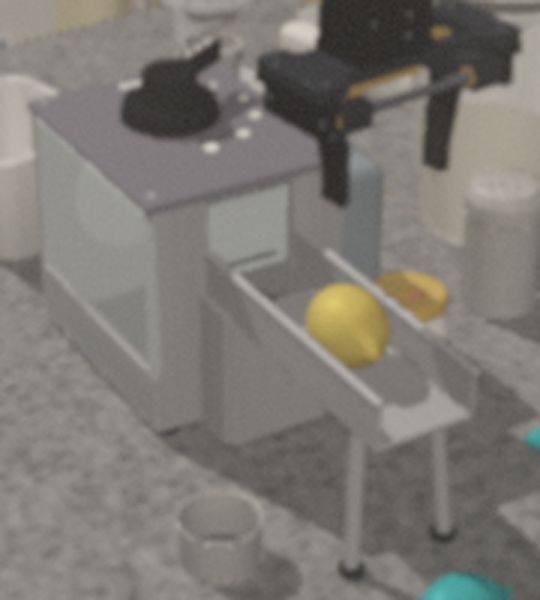

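View pics/si_crop.png

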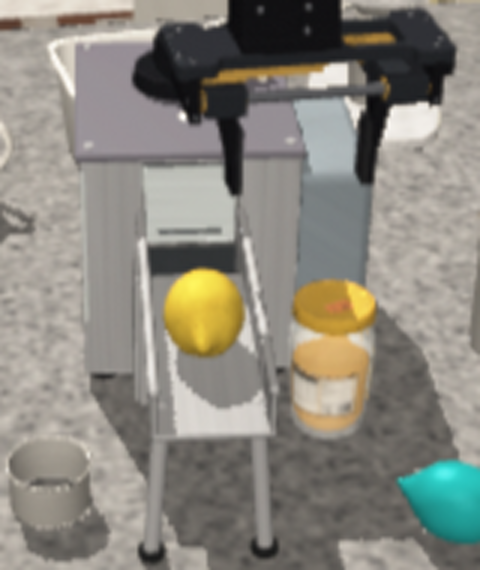

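The crops confirm a yellow lemon in the trough, at scene (331,273) and side (323,259). The selector tip shows at scene (287,180). Next I'll fit the slicer pose from the corners.

```bash
cat > h.py <<'E'
import numpy as np, cv2
from rig import bot, imaging
from scipy.optimize import least_squares
def proj(n,P,m=None):
    m=m or imaging.camera_model(n); T=np.linalg.inv(m["T"])
    K=np.array([[m["fx"],0,m["cx"]],[0,m["fy"],m["cy"]],[0,0,1]])
    return cv2.projectPoints(np.atleast_2d(np.asarray(P,float)),cv2.Rodrigues(T[:3,:3])[0],T[:3,3],K,m["dist"])[0][:,0]
def w(p,P):
    x,y,a=p[:3]; P=np.atleast_2d(P)/1000.
    c,s=np.cos(a),np.sin(a)
    return np.c_[x+c*P[:,0]-s*P[:,1], y+s*P[:,0]+c*P[:,1], P[:,2]]
E
python3 - <<'E'
from h import *
S=lambda u,v:(215+u/3,165+v/3); D=lambda u,v:(255+u/3,155+v/3)
obs={"scene":[((-88,-15,210),S(150,210)),((-88,203,210),S(32,103)),((-88,-15,0),S(160,430)),((-37,-250,125),S(386,440)),((37,-250,125),S(468,410))],
"side":[((-88,-15,210),D(78,157)),((88,-15,210),D(305,154)),((-88,203,210),D(77,45)),((-37,-250,125),D(153,436)),((37,-250,125),D(272,433)),((-88,-15,0),D(92,375))]}
def r(p): return np.concatenate([(proj(n,w(p,[o[0] for o in v]))-[o[1] for o in v]).ravel() for n,v in obs.items()])
f=least_squares(r,[.6,.1,0],loss="soft_l1"); print(f.x,r(f.x).reshape(-1,2).round(1))
p=f.x
tip=S(215,45)
g=least_squares(lambda q:(proj("scene",w(p,(75*np.sin(q[0]),115+75*np.cos(q[0]),243)))-tip).ravel(),[2.]);print("sel",g.x,g.fun)
lem=least_squares(lambda q:np.r_[(proj("scene",w(p,(q[0],q[1],153)))-S(347,324)).ravel(),(proj("side",w(p,(q[0],q[1],153)))-D(204,312)).ravel()],[0,-140]);print("lem",lem.x,lem.fun)
for k,P in dict(axis=(0,115,243),edge=(0,-50,125),end=(0,-250,125)).items(): print(k,w(p,P).round(4))
E
```

```text
[ 0.56531267  0.09403335 -0.12486567] [[ 0.5 -1.6]
 [-0.5 -2.2]
 [-0.5  3.4]
 [-0.8  1.3]
 [ 1.8  0.7]
 [-0.4 -0.7]
 [ 1.6 -1.2]
 [ 0.4 -1.7]
 [ 1.5 -0.1]
 [-0.4 -0.2]
 [-2.5  2.3]]
sel [0.95607473] [ 0.17371775 -0.93604503]
lem [  -0.81295143 -147.2041347 ] [ 0.25582475 -0.16503588 -0.25786523 -0.08014365]
axis [[0.5796 0.2081 0.243 ]]
edge [[0.5591 0.0444 0.125 ]]
end [[ 0.5342 -0.154   0.125 ]]
```

```bash
python3 - <<'E'
from h import *
p=[0.5653,0.0940,-0.1249]
for nm,a,b in [("jug rim",(388,150),(455,150)),("silver top",(278,122),(382,112)),("shaker top",(383,230),(428,230))]:
    q=least_squares(lambda q:np.r_[(proj("scene",q)-a).ravel(),(proj("side",q)-b).ravel()],[.8,.2,.2]);print(nm,q.x.round(3),q.cost.round(1))
def pt(th,d,r=57):
    P=w(p,(r*np.sin(th)+d*np.cos(th),115+r*np.cos(th)-d*np.sin(th),238))[0]*1000
    return P-[625,0,189], -0.125+np.pi/2-th
print("back from cw side (d=32 approach,then 16)")
print(pt(1.047,34)[0].round(1),pt(1.047,34)[1])
for th in [1.047,.9,.75,.6,.45,.3,.15,0,-.03]: a,t=pt(th,16); print(th,a.round(1),round(t,3))
print("forward from ccw side")
print(pt(0,-34)[0].round(1),pt(0,-34)[1])
for th in np.arange(0,2.11,.1495): a,t=pt(th,-16); print(th.round(3),a.round(1),round(t,3))
E
```

```text
jug rim [0.911 0.16  0.289] 0.5
silver top [0.854 0.575 0.263] 0.6
shaker top [0.836 0.085 0.112] 3.6
back from cw side (d=32 approach,then 16)
[ 20.4 198.9  49. ] 0.3987963267948966
1.047 [ 13.4 215.5  49. ] 0.399
0.9 [ 11.6 224.   49. ] 0.546
0.75 [  8.6 232.4  49. ] 0.696
0.6 [  4.4 240.2  49. ] 0.846
0.45 [ -1.  247.2  49. ] 0.996
0.3 [ -7.3 253.4  49. ] 1.146
0.15 [-14.5 258.6  49. ] 1.296
0 [-22.4 262.7  49. ] 1.446
-0.03 [-24.  263.3  49. ] 1.476
forward from ccw side
[-72.  268.9  49. ] 1.4457963267948966
0.0 [-54.1 266.7  49. ] 1.446
0.15 [-45.3 267.3  49. ] 1.296
0.299 [-36.5 266.6  49. ] 1.147
0.448 [-27.9 264.7  49. ] 0.997
0.598 [-19.7 261.4  49. ] 0.848
0.747 [-12. 257.  49.] 0.698
0.897 [ -5.1 251.5  49. ] 0.549
1.046 [  0.9 245.   49. ] 0.399
1.196 [  5.9 237.7  49. ] 0.25
1.346 [  9.7 229.7  49. ] 0.1
1.495 [ 12.3 221.3  49. ] -0.049
1.644 [ 13.7 212.5  49. ] -0.199
1.794 [ 13.7 203.7  49. ] -0.348
1.944 [ 12.4 195.   49. ] -0.498
2.093 [  9.7 186.5  49. ] -0.647
```

Call:
drive_tool(deltas="0 0 0 50 0; 0 0 0 100 0; 0 5 45 110 0.1; 0 10 90 110 0.2; 0 15 135 110 0.3; 0 20 180 110 0.4; 0 20 199 110 0.4; 0 20 199 110 0.4; 0 20 199 110 0.4")

```text
time_s: 1.0
position: [0.6446, 0.1982, 0.2986]
tcp_rot: [[-0.389, 0.921, -0.001], [0.921, 0.389, -0.002], [-0.001, -0.002, -1.0]]
force: [1.1, -0.7, -1.0]
opening: 0.264
grasp_force: 0.0
```

```bash
python3 - <<'E'
from h import *
im=imaging.capture("scene")[:,:,::-1]; s=imaging.capture("wrist")[:,:,::-1]
print(bot.read_state()["position"])
cv2.imwrite("pics/b.png",np.hstack([cv2.resize(im[120:300,200:360],(420,472)),cv2.resize(s,(380,285))[:,:] if 0 else cv2.copyMakeBorder(cv2.resize(s,(380,285)),0,187,0,0,cv2.BORDER_CONSTANT)]))
E
```

```text
[0.6450097  0.1970646  0.29894901]
```

View pics/b.png

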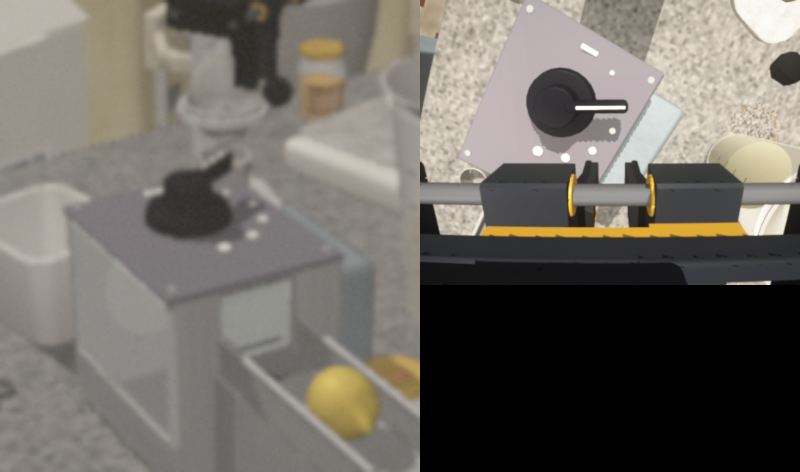

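The wrist view shows the lever pointing at click 2, with its hub at (239,173) and tip at (348,180) in full-image pixels. I'll check the axis against the model.

```bash
python3 - <<'E'
from h import *
p=[0.5653,0.0940,-0.1249]
t=1.047
print(proj("wrist",w(p,[(0,115,253),(75*np.sin(t),115+75*np.cos(t),243),(-88,203,210),(88,203,210)])).round(0), bot.read_state()["opening"])
print("seen corner tl",(529-420)*1.684,8*1.684,"(screw)")
E
```

```text
[[227. 185.]
 [351. 182.]
 [182. -11.]
 [414. 129.]] 0.17309919575093805
seen corner tl 183.55599999999998 13.472 (screw)
```

Call:
drive_tool(deltas="0 0 0 0 0; 0 0 0 -20 0; 0 0 0 -40 0; 0 0 0 -61 0; 0 0 0 -61 0; 0 0 0 -61 0")

```text
time_s: 1.7
position: [0.6452, 0.198, 0.2384]
tcp_rot: [[-0.388, 0.922, -0.0], [0.922, 0.388, -0.0], [-0.0, -0.0, -1.0]]
force: [0.7, -0.5, -0.3]
opening: 0.007
grasp_force: 0.0
```

Call:
drive_tool(deltas="0 -3 8 0 0; 0 -6.5 16.5 0 0; 0 -8.5 25 0 0.146; 0 -11.5 33.5 0 0.296; 0 -15.5 41 0 0.446; 0 -21 48 0 0.596; 0 -27.5 54.5 0 0.746; 0 -27.5 54.5 0 0.746")

```text
time_s: 2.5
position: [0.6166, 0.2554, 0.2393]
tcp_rot: [[-0.912, 0.41, 0.001], [0.41, 0.912, 0.001], [-0.001, 0.001, -1.0]]
force: [1.2, -0.1, -0.7]
opening: 0.002
grasp_force: 0.0
```

Call:
drive_tool(deltas="0 -7 5 0 0.15; 0 -15 9 0 0.3; 0 -17.5 10 0 0.33; 0 -17.5 10 0 0.33; 0 -17.5 10 0 0.33")

```text
time_s: 3.0
position: [0.6005, 0.2635, 0.2385]
tcp_rot: [[-0.995, 0.098, 0.001], [0.098, 0.995, 0.0], [-0.001, 0.0, -1.0]]
force: [0.0, -0.7, -0.2]
opening: 0.007
grasp_force: 0.0
```

Call:
drive_tool(deltas="0 -2 0 0 0; 0 -4 0.5 0 0; 0 -4 0.5 0 0; 0 -4 0.5 0 0")

```text
time_s: 3.4
position: [0.596, 0.2639, 0.2381]
tcp_rot: [[-0.995, 0.095, -0.0], [0.095, 0.995, -0.0], [0.0, -0.0, -1.0]]
force: [0.7, 0.0, 0.0]
opening: 0.008
grasp_force: 0.0
```

```bash
python3 - <<'E'
from h import *
cv2.imwrite("pics/c.png",imaging.capture("wrist")[:,:,::-1])
p=[0.5653,0.0940,-0.1249]
print(proj("wrist",w(p,[(0,115,253),(0,190,253),(0,115,243)])).round(0))
E
```

```text
[[200. 254.]
 [359. 258.]
 [206. 247.]]
```

View pics/c.png

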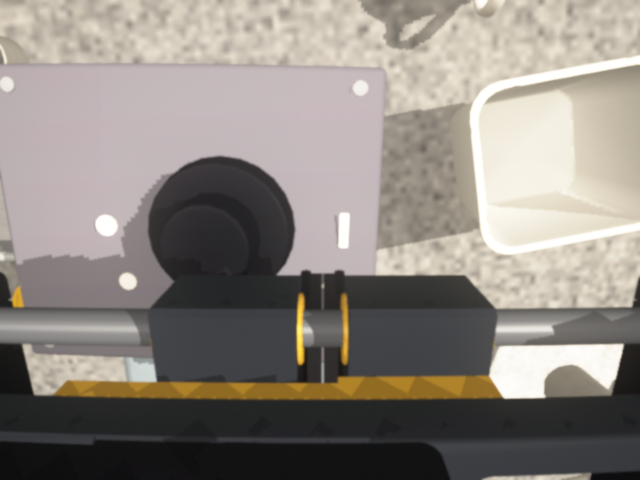

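The lever isn't where the zero position would be and is hidden under the gripper. I'll back off upwards and look.

Call:
drive_tool(deltas="0 5 0 0 0; 0 10 0 20 0; 0 20 -5 60 0; 0 45 -10 90 0; 0 60 -10 90 0; 0 60 -10 90 0")

```text
time_s: 4.05
position: [0.6585, 0.2535, 0.3289]
tcp_rot: [[-0.995, 0.096, 0.003], [0.096, 0.995, 0.0], [-0.003, 0.001, -1.0]]
force: [-0.9, 0.0, -0.6]
opening: 0.01
grasp_force: 0.0
```

```bash
python3 - <<'E'
from h import *
im=imaging.capture("wrist")[:,:,::-1]
m=imaging.camera_model("wrist")
cv2.imwrite("pics/d.png",im); np.save("m.npy",m,allow_pickle=True)
p=[0.5653,0.0940,-0.1249]
print(proj("wrist",w(p,[(0,115,253),(0,190,243),(-88,203,210),(88,203,210)])).round(0))
E
```

```text
[[240. 121.]
 [355. 124.]
 [375.  -4.]
 [362. 238.]]
```

View pics/d.png

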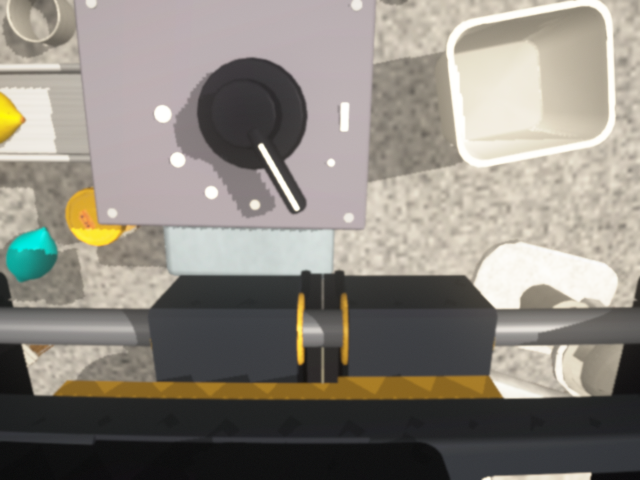

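```bash
python3 - <<'E'
from h import *
m=np.load("m.npy",allow_pickle=True).item()
p0=[0.5653,0.0940,-0.1249,0]
t=1.047
P=np.array([(88,203,210),(88,-15,210),(75*np.sin(t),115+75*np.cos(t),253),(0,74,226),(0,156,226),(41,115,226),(-41,115,226)],float)
O=np.array([(366,229),(97,226),(297,207),(198,113),(306,113),(252,168),(252,58)],float)
def f(p):
    Q=w(p,P); Q[:,2]+=p[3]; return (proj("wrist",Q,m)-O).ravel()
for n in (3,4):
    r=least_squares(lambda q:f(list(q)+[0]*(4-n)),p0[:n]);print(r.x.round(4),r.fun.reshape(-1,2).round(1).tolist())
T=np.array(m["T"]);print(T.round(3))
# c picture: darkness along lever directions
c=cv2.imread("pics/c.png",0)
print(c[150:280:8,270].tolist(), c[270:290:3,215:300:12].tolist())
E
```

```text
[ 0.5611  0.097  -0.1151] [[0.9, 1.0], [-0.3, -1.0], [4.2, 4.8], [-5.0, -0.8], [2.6, 0.9], [-0.1, 3.1], [-2.6, -6.9]]
[ 0.5614  0.0956 -0.1157 -0.0086] [[-1.9, -1.1], [3.6, -3.1], [2.8, 3.0], [-3.2, 0.2], [1.2, 2.0], [0.0, 2.4], [-2.3, -4.0]]
[[ 0.096  0.961  0.259  0.587]
 [ 0.995 -0.092 -0.025  0.261]
 [-0.     0.26  -0.966  0.523]
 [ 0.     0.     0.     1.   ]]
[188, 188, 187, 171, 50, 56, 55, 54, 52, 50, 49, 48, 47, 44, 37, 34, 41] [[36, 47, 39, 32, 32, 43, 182, 180], [35, 44, 32, 32, 33, 49, 179, 170], [37, 37, 38, 38, 40, 45, 70, 67], [38, 37, 37, 38, 41, 42, 46, 48], [37, 38, 37, 38, 40, 43, 45, 50], [38, 38, 38, 39, 41, 42, 45, 49], [38, 38, 38, 40, 40, 42, 43, 48]]
```

```bash
cat >> h.py <<'E'
p=[0.5612,0.096,-0.116]
def pt(th,d,r=62,z=230,org=(0,0,0,0)):
    P=w(p,(r*np.sin(th)+d*np.cos(th),115+r*np.cos(th)-d*np.sin(th),z))[0]*1000
    return np.r_[P, p[2]+np.pi/2-th]-org
E
python3 - <<'E'
from h import *
s=bot.read_state(); print(s["position"])
np.set_printoptions(suppress=True)
o=(656,254,328,1.476)
print(pt(1.047,34,org=o).round(2))
o=pt(1.047,34)
for th in [1.047,.9,.75,.6,.45,.3,.15,0,-.05]: print(th,pt(th,16,org=o).round(2))
E
```

```text
[0.6563436  0.25364514 0.32745145]
[-11.09 -50.4  -98.    -1.07]
1.047 [-7.14 16.52  0.    0.  ]
0.9 [-9.27 25.68  0.    0.15]
0.75 [-12.81  34.6    0.     0.3 ]
0.6 [-17.63  42.9    0.     0.45]
0.45 [-23.65  50.37   0.     0.6 ]
0.3 [-30.71  56.87   0.     0.75]
0.15 [-38.66  62.24   0.     0.9 ]
0 [-47.33  66.35   0.     1.05]
-0.05 [-50.35  67.43   0.     1.1 ]
```

Call:
drive_tool(deltas="0 -11 -50 0 -0.15; 0 -11 -50 0 -0.3; 0 -11 -50 0 -0.45; 0 -11 -50 0 -0.6; 0 -11 -50 0 -0.75; 0 -11 -50 0 -0.9; 0 -11 -50 0 -1.07; 0 -11 -50.5 -40 -1.07; 0 -11 -50.5 -80 -1.07; 0 -11 -50.5 -98 -1.07; 0 -11 -50.5 -98 -1.07")

```text
time_s: 5.2
position: [0.6404, 0.2033, 0.225]
tcp_rot: [[-0.395, 0.918, -0.012], [0.919, 0.395, -0.002], [0.003, -0.011, -1.0]]
force: [-0.1, -0.3, -0.2]
opening: 0.004
grasp_force: 0.0
```

Call:
drive_tool(deltas="0 -4 9 0 0; 0 -7 16.5 0 0; 0 -8 20 0 0.05; 0 -9 25 0 0.13; 0 -9 25 0 0.13")

```text
time_s: 5.7
position: [0.6362, 0.2303, 0.2322]
tcp_rot: [[-0.512, 0.859, 0.003], [0.859, 0.512, 0.001], [-0.001, 0.003, -1.0]]
force: [-0.7, -0.3, 0.6]
opening: 0.006
grasp_force: 0.0
```

```bash
python3 - <<'E'
from h import *
a=imaging.capture("scene")[:,:,::-1][140:260,210:340]
b=imaging.capture("side")[:,:,::-1][110:230,260:390]
cv2.imwrite("pics/e.png",cv2.resize(np.hstack([a,b]),None,fx=3,fy=3,interpolation=cv2.INTER_CUBIC))
t=[proj(n,bot.read_state()["position"]) for n in ("scene","side")];print((t[0]-[210,140])*3,(t[1]-[130*-1+260,110])*3)
for th in (.524,1.047): print((proj("scene",w(p,[(75*np.sin(th),115+75*np.cos(th),253),(0,115,253)]))-[210,140])*3)
E
```

```text
[[231.38039614 138.10609973]] [[621.53017499 176.60828437]]
[[185.48527994 103.40277708]
 [182.34639236 139.94815115]]
[[230.48731586 108.0379086 ]
 [182.34639236 139.94815115]]
```

View pics/e.png

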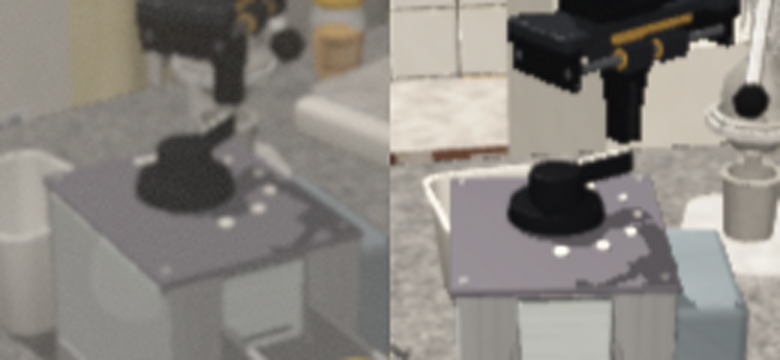

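The fingertips appear about 12 px above where the reported TCP projects. I'll check the start picture to get the true fingertip offset.

```bash
python3 - <<'E'
from h import *
print("start pred", proj("scene",[(.5743,0,.1883),(.6743,0,.1883)]).round(0).tolist(), "seen (326,232),(361,223)")
print("start pred", proj("side",[(.5743,0,.1883),(.6743,0,.1883)]).round(0).tolist(), "seen (333,219),(376,215)")
q=least_squares(lambda q:np.r_[(proj("scene",q)-(210+230/3,140+103/3)).ravel(),(proj("side",q)-(260+(622-390)/3,110+141/3)).ravel()],[.63,.23,.24]);print(q.x,q.fun)
q=least_squares(lambda q:np.r_[(proj("scene",q)-(343.5,227.5)).ravel(),(proj("side",q)-(354.5,217)).ravel()],[.63,.23,.24]);print(q.x,q.fun)
print(bot.read_state())
E
```

```text
start pred [[326.0, 245.0], [360.0, 232.0]] seen (326,232),(361,223)
start pred [[331.0, 231.0], [376.0, 227.0]] seen (333,219),(376,215)
[0.63603828 0.23046994 0.26263057] [-0.00233174 -0.05059071 -0.00700514  0.05014352]
[0.62532632 0.00260185 0.21558662] [-0.05127492 -0.47754447 -0.05570391  0.46218104]
{'time_s': 5.8, 'joint_positions': array([ 1.03696178e+01,  3.20453841e+01,  7.14190399e+01, -2.18279427e-03,
        7.64002367e+01, -2.02983917e+01]), 'qvel': array([-0.601755  ,  0.42908519,  0.19198147, -0.04676689, -0.07116827,
       -0.2089738 ]), 'tau': array([ 2.26826677e-01, -4.74020612e+01, -1.96613163e+01,  7.72497989e-02,
        5.81075647e-02, -1.23204399e-02]), 'position': array([0.63628055, 0.22926091, 0.23157629]), 'tcp_rot': array([[-5.10069420e-01,  8.60130081e-01,  2.33019823e-03],
       [ 8.60132814e-01,  5.10069987e-01,  3.88750659e-04],
       [-8.54188046e-04,  2.20256978e-03, -9.99997210e-01]]), 'force': array([-0.28365997,  0.38046972, -0.1131047 ]), 'moment': array([ 0.04202808, -0.01198516, -0.02045379]), 'grasp_force': 0.0, 'opening': 0.00469686996028944}
```

The true fingertips sit about 29 mm above the reported TCP, so the fingers passed over the lever. I'll step back and go 27 mm lower.

Call:
drive_tool(deltas="0 9 -25 0 -0.13; 0 9 -25 0 -0.13; 0 9 -25 -15 -0.13; 0 9 -25 -27 -0.13; 0 9 -25 -27 -0.13; 0 9 -25 -27 -0.13")

```text
time_s: 6.4
position: [0.6447, 0.2038, 0.2028]
tcp_rot: [[-0.395, 0.919, -0.001], [0.919, 0.395, 0.0], [0.0, -0.001, -1.0]]
force: [0.4, -0.3, -0.4]
opening: 0.008
grasp_force: 0.0
```

Call:
drive_tool(deltas="0 -3.5 8 0 0; 0 -7 16.5 0 0; 0 -8 20 0 0.05; 0 -9 24 0 0.11; 0 -9 24 0 0.11")

```text
time_s: 6.9
position: [0.6359, 0.2289, 0.2038]
tcp_rot: [[-0.494, 0.869, 0.001], [0.869, 0.494, 0.001], [-0.0, 0.001, -1.0]]
force: [0.2, -0.3, -0.1]
opening: 0.004
grasp_force: 0.1
```

Call:
drive_tool(deltas="0 -4 10.5 0 0.19; 0 -4 10.5 0 0.19")

```text
time_s: 7.1
position: [0.6311, 0.2398, 0.2036]
tcp_rot: [[-0.651, 0.759, -0.0], [0.759, 0.651, 0.001], [0.001, 0.001, -1.0]]
force: [-0.0, -0.0, -0.0]
opening: 0.006
grasp_force: 0.0
```

```bash
python3 - <<'E'
from h import *
a=imaging.capture("scene")[:,:,::-1][140:260,210:340]
b=imaging.capture("side")[:,:,::-1][110:230,260:390]
cv2.imwrite("pics/f.png",cv2.resize(np.hstack([a,b]),None,fx=3,fy=3,interpolation=cv2.INTER_CUBIC))
print(bot.read_state()["force"])
E
```

```text
[ 0.55849401 -0.20667234 -0.08210833]
```

View pics/f.png

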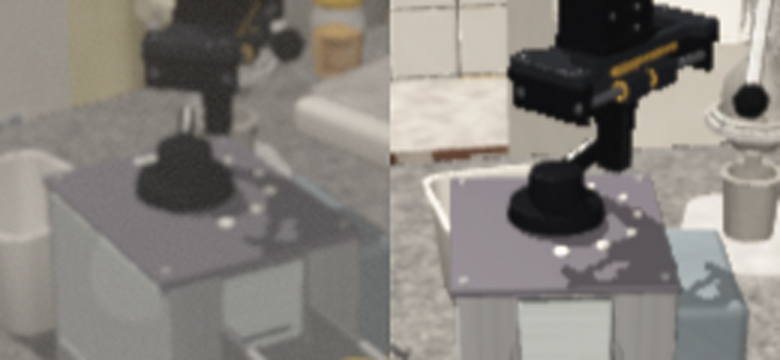

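It works: the lever is now at click 1. I'll carry on to the stop.

Call:
drive_tool(deltas="0 -4.5 8.5 0 0.15; 0 -10.5 16 0 0.3; 0 -17.5 22.5 0 0.45; 0 -25.5 27.5 0 0.6; 0 -34.5 32 0 0.75; 0 -34.5 32 0 0.75; 0 -34.5 32 0 0.75")

```text
time_s: 7.9
position: [0.6012, 0.2693, 0.2039]
tcp_rot: [[-0.993, 0.117, 0.008], [0.117, 0.993, -0.001], [-0.008, -0.0, -1.0]]
force: [6.3, -2.3, -2.3]
opening: 0.002
grasp_force: 3.2
```

Call:
drive_tool(deltas="0 -2 0.2 0 0; 0 -4 0.5 0 0; 0 -4 0.5 0 0")

```text
time_s: 8.2
position: [0.601, 0.2693, 0.2043]
tcp_rot: [[-0.993, 0.117, 0.016], [0.117, 0.993, -0.001], [-0.016, 0.001, -1.0]]
force: [12.2, -2.5, -6.5]
opening: 0.006
grasp_force: 6.3
```

At the stop: force rises from 6 to 12 N with no movement. Next I'll plan the forward stroke.

```bash
sed -i 's/p=\[0.5612,0.096/p=[0.5642,0.096/' h.py; python3 - <<'E'
from h import *
np.set_printoptions(suppress=True)
o=(593.5,270.5,203,1.456)
print(pt(0,-36,z=203,org=o).round(2))
o=pt(0,-36,z=203)
for th in [0,.15,.3,.45,.6,.75,.9,1.05,1.2,1.35,1.5,1.65,1.8,1.9,1.98]: print(th,pt(th,-16,z=203,org=o).round(1))
E
```

```text
[-44.57   5.48   0.    -0.  ]
0 [19.9 -2.3  0.   0. ]
0.15 [29.4 -1.7  0.  -0.1]
0.3 [39.  -2.6  0.  -0.3]
0.45 [48.3 -4.8  0.  -0.4]
0.6 [57.2 -8.5  0.  -0.6]
0.75 [ 65.4 -13.4   0.   -0.8]
0.9 [ 72.9 -19.5   0.   -0.9]
1.05 [ 79.3 -26.6   0.   -1. ]
1.2 [ 84.5 -34.6   0.   -1.2]
1.35 [ 88.6 -43.4   0.   -1.4]
1.5 [ 91.2 -52.6   0.   -1.5]
1.65 [ 92.5 -62.1   0.   -1.6]
1.8 [ 92.3 -71.7   0.   -1.8]
1.9 [ 91.4 -78.    0.   -1.9]
1.98 [ 90.2 -83.    0.   -2. ]
```

Call:
drive_tool(deltas="0 6 0 0 0; 0 12 0 0 0; 0 14 0 40 0; 0 14 0 60 0; 0 14 0 60 0")

```text
time_s: 8.7
position: [0.6094, 0.2715, 0.2672]
tcp_rot: [[-0.993, 0.115, 0.007], [0.115, 0.993, 0.002], [-0.007, 0.003, -1.0]]
force: [0.9, -0.4, -0.7]
opening: 0.001
grasp_force: 0.0
```

Call:
drive_tool(deltas="0 -30 3 0 0; 0 -58.5 5.5 0 0; 0 -58.5 5.5 0 0; 0 -58.5 5.5 -30 0; 0 -58.5 5.5 -60 0; 0 -58.5 5.5 -60 0; 0 -58.5 5.5 -60 0")

```text
time_s: 9.4
position: [0.5488, 0.276, 0.2025]
tcp_rot: [[-0.993, 0.115, -0.002], [0.115, 0.993, -0.0], [0.002, -0.001, -1.0]]
force: [0.2, -0.0, 1.0]
opening: 0.005
grasp_force: 0.0
```

Call:
drive_tool(deltas="0 10 -1 0 0; 0 20 -2.5 0 0; 0 29.5 -1.5 0 -0.15; 0 39 -2.5 0 -0.3; 0 48.5 -5 0 -0.45; 0 57 -8.5 0 -0.6; 0 65.5 -13.5 0 -0.75; 0 73 -19.5 0 -0.9; 0 79.5 -26.5 0 -1.05; 0 79.5 -26.5 0 -1.05")

```text
time_s: 10.4
position: [0.6307, 0.2492, 0.2044]
tcp_rot: [[-0.394, 0.919, 0.003], [0.919, 0.394, 0.002], [0.0, 0.003, -1.0]]
force: [-0.3, 2.8, 1.2]
opening: 0.004
grasp_force: 1.0
```

Call:
drive_tool(deltas="0 5 -8 0 -0.15; 0 9 -17 0 -0.3; 0 11.5 -26 0 -0.45; 0 13 -35.5 0 -0.6; 0 13 -40 0 -0.68; 0 13 -45 0 -0.75; 0 12.5 -48 0 -0.8; 0 12 -51.5 0 -0.85; 0 12 -51.5 0 -0.85; 0 12 -51.5 0 -0.85")

```text
time_s: 11.4
position: [0.641, 0.1981, 0.2037]
tcp_rot: [[0.427, 0.904, 0.001], [0.904, -0.427, 0.0], [0.001, 0.001, -1.0]]
force: [0.2, -0.6, -0.3]
opening: 0.006
grasp_force: 0.0
```

```bash
cat >> h.py <<'E'
def lever(n="side"):
    g=cv2.cvtColor(imaging.capture(n),cv2.COLOR_RGB2GRAY).astype(float); out=[]
    for k in range(7):
        th=k*np.pi/6; r=np.linspace(45,72,15)
        q=proj(n,w(p,np.c_[r*np.sin(th),115+r*np.cos(th),0*r+246])).round().astype(int)
        out.append(int(g[q[:,1],q[:,0]].mean()))
    return out
E
python3 - <<'E'
from h import *
print(lever("scene"),lever("side"))
E
```

```text
[132, 136, 131, 77, 66, 69, 52] [163, 149, 115, 63, 21, 48, 18]
```

Call:
drive_tool(deltas="0 3 10 0 0; 0 3 10 30 0; 0 3 10 80 0; 0 -40 20 100 0.1; 0 -80 20 100 0.2; 0 -110 20 100 0.3; 0 -110 20 100 0.3")

```text
time_s: 12.2
position: [0.5261, 0.2193, 0.3039]
tcp_rot: [[0.139, 0.99, -0.002], [0.99, -0.139, 0.0], [-0.0, -0.002, -1.0]]
force: [0.8, -0.4, 0.1]
opening: 0.005
grasp_force: 0.0
```

```bash
python3 - <<'E'
from h import *
print(bot.read_state()["position"],lever("scene"),lever("side"),lever("wrist"))
a=imaging.capture("scene")[:,:,::-1][150:310,210:370]
b=imaging.capture("wrist")[:,:,::-1]
cv2.imwrite("pics/g.png",np.hstack([cv2.resize(a,(400,400),interpolation=cv2.INTER_CUBIC),cv2.resize(b,(400,300))[:,:].repeat(1,0) if 0 else cv2.copyMakeBorder(cv2.resize(b,(400,300)),0,100,0,0,cv2.BORDER_CONSTANT)]))
E
```

```text
[0.52614081 0.21926235 0.3038907 ] [132, 137, 131, 117, 70, 71, 52] [158, 145, 156, 152, 21, 47, 17] [193, 178, 177, 178, 160, 61, 65]
```

View pics/g.png

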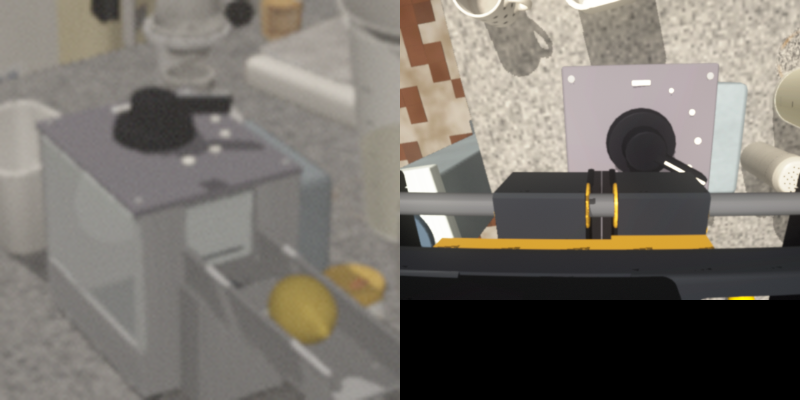

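The lever points at the fourth dot, with dots 1–3 visible at (671,90), (692,112) and (698,141) and the fourth under it. Next is the trough, behind the lemon.

Call:
drive_tool(deltas="0 1 -45 0 0.025; 0 2 -95 0 0.025; 0 3 -145 0 0.025; 0 4 -195 0 0.025; 0 5 -245 0 0.025; 0 6 -295 0 0.025; 0 8 -343 0 0.025; 0 8 -343 0 0.025; 0 8 -343 0 0.025")

```text
time_s: 13.35
position: [0.539, -0.1266, 0.3025]
tcp_rot: [[0.122, 0.993, -0.001], [0.993, -0.122, 0.001], [0.001, -0.001, -1.0]]
force: [-0.1, 0.2, 0.1]
opening: 0.006
grasp_force: 0.0
```

```bash
cat >> h.py <<'E'
def lemon():
    q0=[]
    for n,(u0,u1,v0,v1) in dict(scene=(280,380,200,330),side=(290,360,200,300)).items():
        im=imaging.capture(n); h=cv2.cvtColor(im,cv2.COLOR_RGB2HSV)
        mk=(cv2.inRange(h,(22,130,90),(34,255,255))>0); mk[:v0]=0;mk[v1:]=0;mk[:,:u0]=0;mk[:,u1:]=0
        nn,lab,st,ce=cv2.connectedComponentsWithStats(mk.astype(np.uint8))
        if nn<2: print(n,"none"); continue
        i=1+st[1:,4].argmax(); print(n,st[i],ce[i].round(1)); q0.append((n,ce[i]))
    if len(q0)==2:
        q=least_squares(lambda q:np.concatenate([(proj(n,q)-c).ravel() for n,c in q0]),[.55,-.05,.153]); print("lemon",q.x.round(4),q.fun.round(1))
E
python3 - <<'E'
from h import *
print(bot.read_state()["position"],lever("side")); lemon()
print(w(p,[(0,-50,125),(0,-210,125),(0,-222,125),(0,-100,125),(0,-90,0)]).round(4))
E
```

```text
[ 0.53903367 -0.12658158  0.30245487] [35, 45, 40, 91, 19, 28, 19]
scene [319 262  24  24 297] [331.5 274.1]
side [310 244  26  30 598] [322.4 258.6]
lemon [ 0.5447 -0.0553  0.1541] [-0.1 -0.8 -0.1  0.8]
[[ 0.5584  0.0463  0.125 ]
 [ 0.5399 -0.1126  0.125 ]
 [ 0.5385 -0.1245  0.125 ]
 [ 0.5526 -0.0033  0.125 ]
 [ 0.5538  0.0066  0.    ]]
```

Call:
drive_tool(deltas="0 0 -2 -45 0; 0 0 -2 -95 0; 0 0 -2 -140 0; 0 0 -2 -165 0; 0 0 -2 -182 0; 0 0 -2 -182 0; 0 0 -2 -182 0")

```text
time_s: 14.2
position: [0.539, -0.1259, 0.1215]
tcp_rot: [[0.117, 0.993, 0.0], [0.993, -0.117, -0.0], [0.0, 0.0, -1.0]]
force: [-0.2, -0.2, -0.9]
opening: 0.004
grasp_force: 0.0
```

Call:
drive_tool(deltas="0 0 0 -8 0; 0 1 10 -8 0; 0 2.5 20 -8 0; 0 3.5 30 -8 0; 0 4.5 40 -8 0; 0 6 50 -8 0; 0 7 60 -8 0; 0 8 70 -8 0; 0 9.5 80 -8 0; 0 9.5 80 -8 0")

```text
time_s: 15.2
position: [0.5479, -0.0454, 0.1131]
tcp_rot: [[0.117, 0.993, -0.0], [0.993, -0.117, 0.001], [0.0, -0.0, -1.0]]
force: [-0.6, -0.6, 0.1]
opening: 0.0
grasp_force: 0.0
```

```bash
python3 -c "
from h import *
lemon()"
```

```text
scene [306 255  18  17 201] [315.4 262.8]
side [309 239  10  17 114] [313.5 246.4]
lemon [ 0.5331 -0.0149  0.1638] [ 0.1  0.5  0.1 -0.5]
```

Call:
drive_tool(deltas="0 1 10 0 0; 0 2.5 20 0 0; 0 3.5 30 0 0; 0 4.5 40 0 0; 0 5 45 0 0; 0 5 45 0 0; 0 5 45 0 0")

```text
time_s: 16.0
position: [0.553, -0.0018, 0.1132]
tcp_rot: [[0.118, 0.993, 0.0], [0.993, -0.118, -0.0], [-0.0, 0.0, -1.0]]
force: [0.6, -0.2, -0.9]
opening: 0.006
grasp_force: 0.0
```

```bash
python3 -c "
from h import *
lemon()"
```

```text
scene [296 245  17  18 199] [304.5 253.4]
side [309 228   8  18 104] [312.6 235.9]
lemon [0.5392 0.0313 0.1631] [ 0.1  0.7  0.1 -0.7]
```

Call:
drive_tool(deltas="0 0.5 5 0 0; 0 1 10 0 0; 0 1.5 14 0 0; 0 1.5 14 0 0; 0 1.5 14 0 0; 0 1.5 14 0 0")

```text
time_s: 16.7
position: [0.5545, 0.012, 0.1131]
tcp_rot: [[0.119, 0.993, -0.0], [0.993, -0.119, -0.0], [-0.0, -0.0, -1.0]]
force: [0.1, 0.1, 0.0]
opening: 0.005
grasp_force: 0.0
```

```bash
python3 -c "
from h import *
lemon()"
```

```text
scene none
side [304 236  13   7  72] [309.8 238.7]
```

Call:
drive_tool(deltas="0 -1 -10 0 0; 0 -4 -40 0 0; 0 -9 -80 0 0; 0 -13 -115 0 0; 0 -13 -115 50 0; 0 -13 -115 100 0; 0 -13 -150 150 0; 0 -13 -190 180 0; 0 -13 -190 180 0; 0 -13 -190 180 0")

```text
time_s: 17.8
position: [0.5417, -0.1801, 0.2943]
tcp_rot: [[0.122, 0.993, 0.003], [0.993, -0.122, -0.001], [-0.001, 0.003, -1.0]]
force: [0.1, 0.5, -0.3]
opening: 0.003
grasp_force: 0.0
```

```bash
python3 - <<'E'
from h import *
lemon(); print(lever("scene"),lever("side"))
for n,g in [("scene","pics/scene0.png"),("side","pics/side0.png")]:
    im=imaging.capture(n); cv2.imwrite(f"pics/z_{n}.png",im[:,:,::-1]); a=cv2.imread(g)
    d=cv2.absdiff(a,im[:,:,::-1]).max(2)
    # flap face, ring, jar: change against the start picture
    q=proj(n,w(p,[(x,-8,z) for x in (-20,0,20) for z in (150,165,180,190)])).round().astype(int)
    print(n,"flap",d[q[:,1],q[:,0]].tolist())
    for nm,(u,v) in dict(scene=dict(ring=(288,345),jar=(353,263)),side=dict(ring=(271,316),jar=(365,275)))[n].items(): print(nm,d[v-14:v+14,u-14:u+14].mean().round(1))
im=cv2.imread("pics/z_side.png");print(im[225:250:4,304:320:4].tolist())
E
```

```text
scene none
side [304 236  10   5  37] [308.2 237.6]
[138, 143, 137, 123, 72, 75, 55] [26, 27, 37, 137, 38, 35, 89]
scene flap [2, 1, 2, 3, 2, 4, 2, 2, 1, 4, 1, 1]
ring 2.3
jar 6.4
side flap [3, 4, 4, 3, 3, 3, 3, 4, 4, 3, 3, 3]
ring 2.9
jar 3.2
[[[185, 192, 192], [190, 197, 196], [191, 198, 196], [191, 198, 196]], [[183, 190, 189], [188, 196, 193], [188, 195, 194], [189, 195, 194]], [[183, 189, 188], [162, 168, 166], [168, 173, 172], [165, 172, 169]], [[77, 145, 170], [51, 149, 180], [39, 108, 131], [68, 70, 70]], [[93, 114, 123], [50, 63, 68], [56, 53, 51], [54, 53, 51]], [[150, 154, 158], [57, 56, 54], [59, 59, 57], [63, 62, 60]], [[179, 184, 189], [140, 144, 147], [138, 142, 144], [136, 141, 144]]]
```

```bash
python3 - <<'E'
from h import *
m=imaging.camera_model("side"); K=np.array([[m["fx"],0,m["cx"]],[0,m["fy"],m["cy"]],[0,0,1]])
v=cv2.undistortPoints(np.array([[[308.,238.]]]),K,m["dist"])[0,0]; d=m["T"][:3,:3]@np.r_[v,1]; o=m["T"][:3,3]
for z in (.14,.125,.11,.1,.08,.06):
    P=o+d*(z-o[2])/d[2]; e=P[:2]-p[:2]; c,s=np.cos(p[2]),np.sin(p[2]); print(z,(1000*np.r_[c*e[0]+s*e[1],-s*e[0]+c*e[1]]).round(0))
a=cv2.imread("pics/scene0.png").astype(int);b=cv2.imread("pics/z_scene.png").astype(int)
dd=abs(a-b).max(2)[190:330,215:330]; ys,xs=np.where(dd>25); print("changed",len(xs))
yel=(b[:,:,2]-b[:,:,0]-(a[:,:,2]-a[:,:,0]))[190:330,215:330]; ys,xs=np.where(yel>20); print("yellower",len(xs), (xs.mean()+215,ys.mean()+190) if len(xs) else "")
s=cv2.imread("pics/side0.png").astype(int);t=cv2.imread("pics/z_side.png").astype(int)
yel=(t[:,:,2]-t[:,:,0]-(s[:,:,2]-s[:,:,0])); ys,xs=np.where(yel[150:330,270:360]>20); print("side yellower",len(xs),(xs.mean()+270,ys.mean()+150) if len(xs) else "")
for th in [0]: print("exp scene", proj("scene",w(p,[(0,80,50),(0,150,50),(0,20,50)])).round(0).tolist())
E
```

```text
0.14 [-26. -40.]
0.125 [-25. -15.]
0.11 [-24.  10.]
0.1 [-23.  27.]
0.08 [-22.  60.]
0.06 [-20.  93.]
changed 1137
yellower 292 (np.float64(252.5068493150685), np.float64(257.53767123287673))
side yellower 398 (np.float64(331.63819095477385), np.float64(179.19346733668343))
exp scene [[280.0, 266.0], [267.0, 254.0], [292.0, 277.0]]
```

The lemon shows inside through the window at scene (252,257). The flap region matches the start picture, and the lever, ring and jar are unchanged. I'll hand it in.

```bash
python3 -c "
from rig import bot
print(bot.hand_in())"
```

```text
the job is handed in; nothing more can be done
None
```

The job is handed in at about 18 s: the selector went back to the bar stop and then to the fourth click, the lemon is inside the machine with the flap shut, and the ring and jar look unmoved in the camera images.

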